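# Count to the third gap and push the tin home

### The arm

A 6-joint arm with a two-finger parallel gripper is mounted at the origin on the work surface. World frame = base frame: x ahead of the robot, y to its left, z up, the work surface at z = 0. Lengths are in m, angles in degrees, forces in N, time in s.
With the tool pointing down it reaches from about 0.25 to 0.725 m from the base axis. Payload 9.7 kg.
Tool frame: the origin (TCP) lies midway between the tips of the shut fingers; the grasp point (between the pads) lies 19 mm behind it (grip_point_offset is the distance from the TCP to the grasp point, in m); y points along the fingers, z is the direction in which the jaws open and shut, and the axes are right-handed (so a half turn about y gives the same grasp; the last joint's range is limited). The gripper opens to 85 mm and grips with 20 to 120 N. Pads are 22 mm wide; open, the fingers measure 114 mm over their backs; the gripper's body (76 mm by 85 mm) begins 54 mm behind the grasp point. The pads swing forward as they close: fully open they stand 13 mm farther back than shut.
Start: joints at [74.828, 4.979, 10.078, 95.1, 0, 90], TCP at [0.144, 0.531, 0.231] pointing down, gripper open.
Joint ranges: [-179.16, 179.16], [-48.56, 103.87], [-65.8, 70.77], [-126.05, 130.52], [-82.76, 87.17], [-180, 180]. Speed limits (degrees/s): [127.2, 127.2, 147.25, 180, 180, 180].

### API

Orientations are given as [roll, pitch, yaw] about the fixed x, y, z axes, in that order (R = Rz(yaw) Ry(pitch) Rx(roll)).
In Python, from workcell import get_obs, camera, job_done, grip_point_offset gives the robot as it stands.
- The arm moves only by the tool move_arm, never from a script. Its argument "deltas" is a list that holds one entry, the list of rows, each a list of 4 numbers: the shift along the tool's x, y, z in m, then the turn about the tool's y in degrees. A call has 1 to 5 rows; each row is the pose to reach, as a shift and turn from the pose commanded when the call began, along the tool's axes at that moment; what a row does not reach only later rows make up. A row lasts 1/10 s, in which the tool goes at most 50 mm and 8.59 degrees, less where a joint would pass 70% of its speed; a pose out of reach is approached as far as the arm can. A call with a gripper value outside its range is refused whole. "claw" is the finger opening in m, from 0 to 0.0854, set as the call begins (left out, the last holds). The fingers move at their own pace and stop on an object; "newtons" is the grip in N (left out, the last holds). Time passes only in rows, so rows that repeat a pose let the fingers close. It gives the time, the measured TCP pose, the force and the opening at its end, in the units of the state.
- get_obs(): the state, without advancing time (a new reading comes with each control period).
- camera(name): name is "scene" or "top"; returns a dict with "color" (480x640x3 uint8, blue, green, red), "range_z" (480x640 float32, m along the optical axis (not along the pixel's ray), 0 where there is no reading), "fx", "fy", "cx", "cy" (pixels), "T" (4x4, takes a point from camera to world coordinates). Camera axes: x right, y down, z forward; pixel columns grow to the right and rows downward; lengths in m; the calibration is good to about 2 mm. A picture is of the moment at which its call begins.
- job_done(): hands the job in, once; it reports no verdict.
The state is a dict: "time": time; "q": joint angles; "qd": joint speeds; "joint_efforts": joint torques, N m; "ee_pos": TCP position; "tcp_rot": TCP orientation; "wrist_force": force on the tool from outside, world axes, zero at the start; "torque": the same for the moment, N m; "opening": finger opening in m.
Only numpy, scipy, OpenCV 4.12 (cv2) and the standard library are available. Lean on these libraries where they do the work, as an engineer would, in place of code of your own. Each camera call takes 0.05 s, during which the arm holds its last target. There are 200 camera calls.

### The job

The red tin belongs in the third gap from the left of the tin rack (left as you face its open front from the robot's side; count every gap, full or empty). Count along with a fingertip: starting at the left end, run it along the rack's front rail so that it touches the rail over the first gap, then the second, then the third. After that push the red tin along the table into that third gap until it is fully home against the back strip, without lifting or tipping it, without letting it into another gap, and without disturbing the other tins and things.

Things in the scene. Friction and masses are not known exactly. Their poses are not given: they have to be found in the camera images.
- rack: Bright metal tin rack fixed to the table, 490 mm wide: seven upright wire dividers (6 mm wire, 60 mm high) make six gaps, each 74 mm wide, open towards the robot, without floor. Origin: on the table under the middle of the front rail; x to the back strip (away from the robot), y left, z up. Gap centres, first to sixth from the left: y = +200, +120, +40, -40, -120, -200 mm. Divider fronts at x = 0.
- rail1: The rack's front rail over the first gap from the left. The rail is one rigid flat bar joining the tops of all dividers: in the rack's frame x -6 to +6 mm, y -245 to +245 mm, flat top 68 mm and underside 60 mm above the table, so tins pass below it; easily touched from above. This stretch is 60 mm long (along y). Origin: the middle of its top face; axes as the rack's.
- rail2: The same front rail over the second gap from the left, 60 mm long. Origin: the middle of its top face, 68 mm above the table; axes as the rack's.
- rail3: The same front rail over the third gap from the left, 60 mm long. Origin: the middle of its top face, 68 mm above the table; axes as the rack's.
- rack_stop (a point): Foot of the rack's back strip, a 40 mm high flat bar along the back of all gaps, on the table at the middle of its front face: 45 mm behind the rack's origin. Axes as the rack's. Each gap takes one tin; a tin fully home touches the strip, its centre 12 mm behind the rack's origin, its front 15 mm in front of the rail.
- red_tin_mid (a point): Centre of the loose red tin (half-way up, 26 mm above the table): an upright cylinder 66 mm in diameter and 52 mm high, about 0.15 to 0.3 kg, with red label and red lid. It starts on the table 95 to 150 mm in front of the rail. z is its upright axis.
- red_tin: The same red tin, origin at the centre of its underside.
- green_tin: Tin of the same size as the red one but with a green label and lid, its origin at the centre of its underside. It stands fully home in the second, fourth or fifth gap of the rack; it stays there.
- yellow_tin: Tin of the same size as the red one but with a yellow label and lid, its origin at the centre of its underside. It stands fully home in the second, fourth or fifth gap of the rack; it stays there.
- blue_tin: Tin of the same size as the red one but with a blue label and lid, its origin at the centre of its underside. It stands fully home in the second, fourth or fifth gap of the rack; it stays there.
- ketchup: Red squeeze bottle standing to the left, 54 mm in diameter, 182 mm high; origin at the centre of its underside. Leave alone.
- mustard: Yellow squeeze bottle standing to the left, 54 mm in diameter, 182 mm high; origin at the centre of its underside. Leave alone.
- bowl: Steel bowl, 130 mm in diameter, 55 mm high, to the right; origin at the centre of its underside. Leave alone.
- spatula: Spatula lying to the right, along its x axis, origin near its middle at table height. Leave alone.

How it is judged (in metres and radians):
On the way, in this order (a step that is already met when the one before it is completed fails the run):
1. a fingertip touches the front rail over the first gap from the left (contact force between the fingers and rail1 above 0.2 N), for 0.04 s.
2. a fingertip touches the front rail over the second gap (contact force between the fingers and rail2 above 0.2 N), for 0.04 s.
3. a fingertip touches the front rail over the third gap (contact force between the fingers and rail3 above 0.2 N), for 0.04 s.
4. the red tin is pushed home in the third gap (y of red_tin_mid in the frame of rack between 0.028 and 0.052 m and x of red_tin_mid in the frame of rack above 0.006 m and angle between red_tin's own z axis and vertical below 0.1 rad), for 0.2 s.
At the end, for the whole second after the job is handed in: The red tin stands upright on the table at rest in the third gap from the left, within 6 mm of the back strip; the racked tins are within 15 mm and the bottles, bowl and spatula within 30 mm of where they started (all of step 4 and linear speed of red_tin below 0.01 m/s and height (world z) of red_tin_mid below 0.031 m and distance of each of green_tin, yellow_tin, blue_tin from where it was at the start of the episode below 0.015 m and distance of each of ketchup, mustard, bowl, spatula from where it was at the start of the episode below 0.03 m); the robot touches nothing.
It fails at once if the red tin is lifted off the table (height (world z) of red_tin_mid above 0.038 m).
It fails at once if the red tin is tipped (angle between red_tin's own z axis and vertical above 0.35 rad).
It fails at once if the red tin is pushed into another gap (x of red_tin_mid in the frame of rack above -0.01 m and y of red_tin_mid in the frame of rack between -0.24 and 0.24 m and not (y of red_tin_mid in the frame of rack between 0.01 and 0.07 m)).
It fails at once if another tin is disturbed (more than 15 mm) (distance of any of green_tin, yellow_tin, blue_tin from where it was at the start of the episode above 0.015 m).
It fails at once if a bottle, the bowl or the spatula is disturbed (more than 30 mm) (distance of any of ketchup, mustard, bowl, spatula from where it was at the start of the episode above 0.03 m).
It also fails if it takes over 67 s, if anything falls off the work surface, if the arm or the gripper's body presses on something with over 40 N, if the wrist force passes 120 N, or if a joint passes its speed limit or range.

## Working session

There is one attempt and no reset: what is moved stays moved. The work goes in short steps, Python scripts to look and compute and a tool call to move; the robot and the scene stay as the last step left them, time stands still between calls to the robot, and variables do not carry over. Pictures are saved under pics/ and viewed, about 8 in all and at most 12, crops included, and the job is handed in when it is done.

Besides the shell and the picture viewer there is one more tool, called as name([rows], argument=value, ...), one row to a line, values as JSON. move_arm: Moves the arm, as the interface text tells. Its arguments: {"type":"object","properties":{"deltas":{"type":"array"},"claw":{"type":"number"},"newtons":{"type":"number"}},"required":["deltas"]}

```bash
mkdir -p pics
python3 - <<'E'
from workcell import *
import cv2,numpy as np
o=get_obs();print(o)
for n in("scene","top"):
    c=camera(n);cv2.imwrite(f"pics/{n}0.png",c["color"]);np.savez(f"{n}0.npz",**c);print(n,c["fx"],c["cx"],c["cy"],np.round(c["T"],3).tolist())
E
```

```text
{'time': 0.0, 'q': array([7.48294144e+01, 5.01373612e+00, 1.00349553e+01, 9.50995440e+01,
       4.67609515e-05, 9.00005694e+01]), 'qd': array([ 0.04942702, -0.05826233,  0.07339658, -0.02331707, -0.08405885,
        0.1257554 ]), 'joint_efforts': array([ 3.46023926e-04, -5.20386565e+01,  4.64803433e+01,  1.63040293e-02,
       -6.54264022e-05, -3.09466778e-06]), 'ee_pos': array([0.14387296, 0.53061785, 0.23056226]), 'tcp_rot': array([-9.00783248e+01,  4.59825595e-05, -1.51711550e+01]), 'wrist_force': array([0.50706076, 0.16487679, 0.52446958]), 'torque': array([ 0.01690435, -0.0125471 ,  0.02111596]), 'opening': 0.08535891715647595}
scene 449.8704601499534 321.4902349528531 242.04314822994195 [[-0.861, 0.429, -0.272, 0.799], [0.508, 0.731, -0.455, 0.475], [0.003, -0.53, -0.848, 1.024], [0.0, 0.0, 0.0, 1.0]]
top 592.9258442556503 327.3254750504618 246.05599405366937 [[0.009, -0.99, 0.137, 0.288], [-1.0, -0.009, 0.001, -0.029], [0.0, -0.137, -0.991, 1.555], [0.0, 0.0, 0.0, 1.0]]
```

View pics/top0.png

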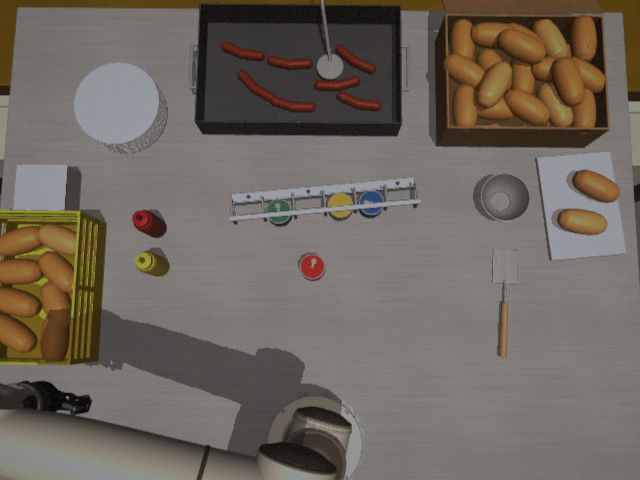

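View pics/scene0.png

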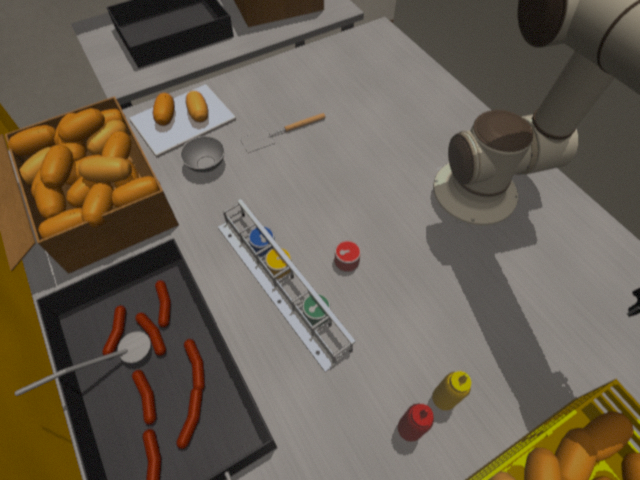

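The top view shows the rack from (232,215) to (418,200), with green in gap 2, yellow in gap 4 and blue in gap 5. The red tin is at (312,266), the bottles are on the left, and the bowl and spatula are on the right. Next I measure the rail ends and tin lids.

```bash
cat > h.py <<'E'
import numpy as np,cv2
def ray(c,u,v,z):
    T=c["T"];d=T[:3,:3]@np.array([(u-c["cx"])/c["fx"],(v-c["cy"])/c["fy"],1.]);o=T[:3,3]
    return o+d*(z-o[2])/d[2]
def blob(c,m,z,n=1):
    k,l,s,ce=cv2.connectedComponentsWithStats(m.astype(np.uint8))
    return [(ray(c,*ce[i],z).round(4)[:2],s[i].tolist()) for i in np.argsort(-s[1:,4])[:n]+1]
E
python3 - <<'E'
from h import *
for n in("top","scene"):
    c=np.load(n+"0.npz");im=c["color"];H=cv2.cvtColor(im,cv2.COLOR_BGR2HSV);h,s,v=cv2.split(H)
    roi=np.zeros(h.shape,bool)
    if n=="top": roi[170:300,215:440]=1
    else: roi[190:375,210:375]=1
    S=(s>120)&(v>60)&roi
    for k,m in dict(red=(h<8)|(h>172),green=(h>50)&(h<90),yellow=(h>18)&(h<35),blue=(h>100)&(h<125)).items(): print(n,k,blob(c,m&S,.052))
    # points from depth
    vv,uu=np.nonzero(roi&(c["range_z"]>0));Z=c["range_z"][vv,uu]
    P=np.c_[(uu-c["cx"])/c["fx"]*Z,(vv-c["cy"])/c["fy"]*Z,Z]@c["T"][:3,:3].T+c["T"][:3,3]
    g=(P[:,2]>.062)&(P[:,2]<.076);Q=P[g]
    print(g.sum(),Q[:,2].mean(),cv2.minAreaRect(Q[:,:2].astype(np.float32)*1000))
    x=(200,165,430,235) if n=="top" else(210,190,370,375)
    cr=im[x[1]:x[3],x[0]:x[2]];f=3.4 if n=="top" else 3.2
    cv2.imwrite(f"pics/{n}c.png",cv2.resize(cr,None,fx=f,fy=f,interpolation=cv2.INTER_CUBIC))
E
```

```text
top red [(array([0.4438, 0.0108]), [301, 255, 23, 23, 381])]
top green []
top yellow [(array([ 0.6169, -0.0587]), [329, 194, 23, 13, 207])]
top blue [(array([ 0.626 , -0.1404]), [360, 192, 22, 12, 161])]
974 0.06790810508505861 ((552.2642822265625, -25.524093627929688), (174.4763641357422, 488.7898864746094), 5.502420425415039)
scene red [(array([0.4432, 0.009 ]), [336, 242, 24, 19, 325])]
scene green []
scene yellow [(array([ 0.6136, -0.0612]), [266, 249, 21, 20, 246])]
scene blue [(array([ 0.6239, -0.1439]), [250, 229, 18, 17, 143])]
958 0.06708046887138429 ((695.1815185546875, -11.114715576171875), (226.57972717285156, 491.5223693847656), 6.054238319396973)
```

View pics/topc.png

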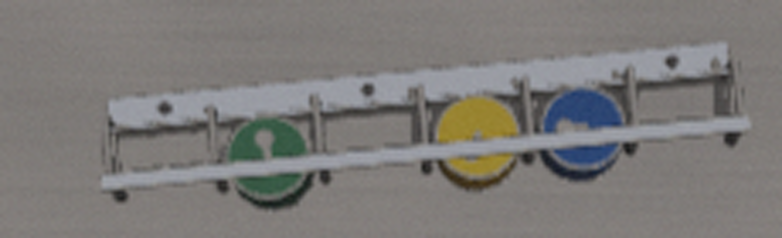

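The crop shows the rail's ends at about (101,184) and (749,124), which is (229.7,219.1) and (420.3,201.5) in the full image. Gaps 1, 3 and 6 are empty. Next I fit the rail line from the depth data.

Run:
```python
from h import *
t=np.load("top0.npz");L=ray(t,229.7,219.1,.068);R=ray(t,420.3,201.5,.068)
print("px",L,R,(L+R)/2,np.linalg.norm(L-R),np.degrees(np.arctan2(-(L-R)[0],(L-R)[1])))
for n in("top","scene"):
    c=np.load(n+"0.npz");roi=np.zeros((480,640),bool)
    if n=="top": roi[170:235,215:440]=1
    else: roi[190:375,210:375]=1
    vv,uu=np.nonzero(roi&(c["range_z"]>0));Z=c["range_z"][vv,uu]
    P=np.c_[(uu-c["cx"])/c["fx"]*Z,(vv-c["cy"])/c["fy"]*Z,Z]@c["T"][:3,:3].T+c["T"][:3,3]
    Q=P[(P[:,2]>.06)&(P[:,2]<.08)][:,:2]
    Q=Q[abs(Q@[1,.1]-np.median(Q@[1,.1]))<.02]
    for _ in range(4):
        vx,vy,x0,y0=cv2.fitLine(Q.astype(np.float32),cv2.DIST_HUBER,0,.001,.001).ravel()
        d=np.array([vx,vy])*np.sign(vy);p=np.array([x0,y0]);e=(Q-p)@[-d[1],d[0]];Q=Q[abs(e)<.008]
    s=(Q-p)@d;m=p+d*(s.min()+s.max())/2
    yaw=np.arctan2(-d[0],d[1]);print(n,len(Q),"mid",m,"len",np.ptp(s),"yaw",np.degrees(yaw))
    for y in(.2,.12,.04):print(y,m+d*y)
    for k,q in dict(red=(.4435,.010),ketchup=0,).items():
        if q: q=np.array(q)-m;print("red in rack",q@[d[1],-d[0]],q@d)
```

```text
px [0.56168832 0.22109338 0.068     ] [ 0.61164151 -0.26519402  0.068     ] [ 0.58666491 -0.02205032  0.068     ] 0.48884634881100386 5.865056290084759
top 932 mid [ 0.58775624 -0.02209215] len 0.48881097588176764 yaw 5.8676353
0.2 [0.56731011 0.17686   ]
0.12 [0.57548857 0.09727913]
0.04 [0.58366702 0.01769828]
red in rack -0.14021964640671072 0.04667142273192035
scene 963 mid [ 0.58992025 -0.02228085] len 0.4915410793219038 yaw 5.944851
0.2 [0.56920602 0.17664356]
0.12 [0.57749171 0.0970738 ]
0.04 [0.5857774  0.01750404]
red in rack -0.14228944344734146 0.04727215449196482
```

Rack middle is about (0.588,-0.022), yaw 5.9°. Gap 1's rail is at about (0.568,0.177), and red is at (-0.141,+0.047) in the rack frame. I shut the fingers, turn to yaw 5.9° and head for rail 1 at height.

move_arm([
  [[0.04, 0, -0.018, -7], [0.08, 0, -0.036, -14], [0.12, 0, -0.054, -21.1], [0.16, 0, -0.072, -21.1], [0.2, 0, -0.09, -21.1]],
], claw=0, newtons=20)

```text
time: 0.6
ee_pos: [0.3144, 0.3903, 0.231]
tcp_rot: [-90.0, 0.0, 6.0]
wrist_force: [0.3, 2.0, -0.4]
opening: 0.0124
```

move_arm([
  [[0.034, 0, -0.034, 0], [0.068, 0, -0.068, 0], [0.1, 0, -0.102, 0], [0.134, 0, -0.136, 0], [0.168, 0, -0.17, 0]],
])

```text
time: 1.1
ee_pos: [0.4992, 0.2382, 0.2311]
tcp_rot: [-90.0, 0.0, 5.9]
wrist_force: [0.9, 1.0, 0.1]
opening: 0.0002
```

move_arm([
  [[0.03, 0.02, -0.032, 0], [0.062, 0.06, -0.065, 0], [0.062, 0.1, -0.065, 0], [0.062, 0.13, -0.065, 0], [0.062, 0.13, -0.065, 0]],
])

```text
time: 1.6
ee_pos: [0.5641, 0.1803, 0.0959]
tcp_rot: [-90.1, 0.5, 5.9]
wrist_force: [-0.5, 0.0, -0.2]
opening: -0.0002
```

move_arm([
  [[0.003, 0.01, 0, 0], [0.003, 0.02, 0, 0], [0.003, 0.026, 0, 0], [0.003, 0.028, 0, 0], [0.003, 0.03, 0, 0]],
])

```text
time: 2.1
ee_pos: [0.5696, 0.1822, 0.0718]
tcp_rot: [-90.0, -0.0, 5.9]
wrist_force: [0.2, -0.8, 1.2]
opening: 0.0001
```

move_arm([
  [[0, 0.001, 0, 0], [0, 0.002, 0, 0], [0, 0.003, 0, 0], [0, 0.004, 0, 0], [0, 0.004, 0, 0]],
])

```text
time: 2.6
ee_pos: [0.5695, 0.182, 0.0681]
tcp_rot: [-90.0, -0.0, 5.9]
wrist_force: [-2.0, -0.6, 4.3]
opening: 0.0001
```

move_arm([
  [[0, 0.0005, 0, 0], [0, 0.001, 0, 0], [0, 0.001, 0, 0], [0, 0.001, 0, 0]],
])

```text
time: 3.0
ee_pos: [0.5696, 0.182, 0.068]
tcp_rot: [-90.0, -0.1, 5.9]
wrist_force: [-5.3, -1.8, 11.7]
opening: 0.0004
```

Contact on rail 1 is firm at about 12 N. I now slide right along the rail to gap 2, then gap 3.

move_arm([
  [[0, 0, -0.017, 0], [0, 0, -0.034, 0], [0, 0, -0.051, 0], [0, 0, -0.068, 0], [0, 0, -0.085, 0]],
])

```text
time: 3.5
ee_pos: [0.5792, 0.098, 0.068]
tcp_rot: [-89.9, -0.2, 6.0]
wrist_force: [0.1, 5.2, 8.3]
opening: -0.0001
```

move_arm([
  [[0, 0, 0, 0], [0, 0, -0.02, 0], [0, 0, -0.04, 0], [0, 0, -0.06, 0], [0, 0, -0.08, 0]],
])

```text
time: 4.0
ee_pos: [0.5875, 0.0182, 0.0681]
tcp_rot: [-89.9, -0.2, 6.0]
wrist_force: [-0.0, 5.6, 9.1]
opening: 0.0001
```

move_arm([
  [[0, 0, 0, 0], [0, 0, 0, 0]],
])

```text
time: 4.2
ee_pos: [0.5877, 0.0163, 0.0681]
tcp_rot: [-90.1, -0.2, 5.8]
wrist_force: [0.9, -6.1, 8.9]
opening: -0.0003
```

Contact held at gap 3, about 9 N. I lift off, go back in front of the red tin and part the fingers to cradle it.

move_arm([
  [[0, -0.04, 0, 0], [0, -0.08, 0, 0], [-0.04, -0.08, 0.004, 0], [-0.085, -0.08, 0.008, 0], [-0.13, -0.08, 0.008, 0]],
])

```text
time: 4.7
ee_pos: [0.4551, 0.0125, 0.1463]
tcp_rot: [-90.0, -0.0, 5.9]
wrist_force: [-0.5, 0.5, 1.6]
opening: -0.0002
```

move_arm([
  [[-0.045, 0, 0, 0], [-0.09, 0, 0, 0], [-0.1, 0, 0, 0], [-0.1, 0, 0, 0], [-0.1, 0, 0, 0]],
], claw=0.036)

```text
time: 5.2
ee_pos: [0.3578, 0.002, 0.1466]
tcp_rot: [-90.0, -0.1, 5.9]
wrist_force: [0.1, 0.1, -0.5]
opening: 0.0359
```

Run:
```python
from h import *
from workcell import *
m=np.array([.5885,-.0221]);a=np.radians(5.9);ex=np.array([np.cos(a),np.sin(a)]);ey=np.array([-ex[1],ex[0]])
o=get_obs();p=o["ee_pos"];print(p,o["tcp_rot"],o["opening"],"tcp in rack",(p[:2]-m)@ex,(p[:2]-m)@ey)
for n in("top","scene"):
    c=camera(n);H=cv2.cvtColor(c["color"],cv2.COLOR_BGR2HSV);h,s,v=cv2.split(H)
    M=((h<8)|(h>172))&(s>120)&(v>60)
    M[:, :215]=0;M[:,440:]=0;M[:190]=0;M[375:]=0
    b=blob(c,M,.052)[0];print(n,b,(b[0]-m)@ex,(b[0]-m)@ey)
    cv2.imwrite(f"pics/{n}1.png",c["color"])
```

```text
[0.35783429 0.00204366 0.14662487] [-9.00070086e+01 -8.88876091e-02  5.92171393e+00] 0.0358970173441476 tcp in rack -0.22696203949217475 0.047726475545905124
top (array([0.4715, 0.0101]), [308, 255, 10, 2, 14]) -0.1130703099181601 0.04405615751528089
scene (array([0.4431, 0.0087]), [336, 242, 23, 19, 308]) -0.14146377947578995 0.045582881616074655
```

View pics/scene1.png

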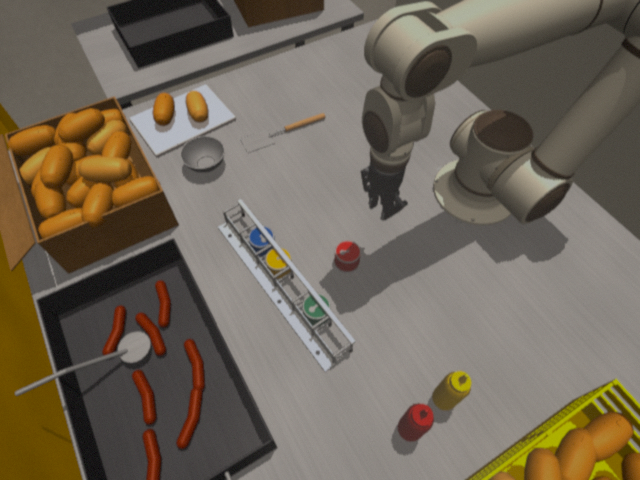

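The scene view shows everything in place, with the gripper behind the red tin at (347,256). I descend to push height.

move_arm([
  [[0, 0.045, 0, 0], [0, 0.09, 0, 0], [0, 0.12, 0, 0], [0, 0.13, 0, 0], [0, 0.13, 0, 0]],
])

```text
time: 5.8
ee_pos: [0.3565, 0.0021, 0.0154]
tcp_rot: [-90.0, 0.2, 5.9]
wrist_force: [-0.2, 0.0, 0.4]
opening: 0.0361
```

move_arm([
  [[0.015, 0, -0.001, 0], [0.028, 0, -0.001, 0], [0.038, 0, -0.001, 0], [0.045, 0, -0.001, 0], [0.052, 0, -0.001, 0]],
])

```text
time: 6.3
ee_pos: [0.4093, 0.0065, 0.0169]
tcp_rot: [-90.0, -0.0, 5.9]
wrist_force: [-2.7, -0.4, 2.4]
opening: 0.0358
```

move_arm([
  [[0.008, 0, -0.001, 0], [0.016, 0, -0.002, 0], [0.024, 0, -0.003, 0], [0.032, 0, -0.004, 0], [0.04, 0, -0.005, 0]],
])

```text
time: 6.8
ee_pos: [0.4496, 0.0055, 0.0163]
tcp_rot: [-90.0, 0.0, 5.9]
wrist_force: [-2.6, -0.2, 3.1]
opening: 0.0361
```

```bash
cat > look.py <<'E'
from h import *
from workcell import *
import sys
m=np.array([.5885,-.0221]);a=np.radians(5.9);ex=np.array([np.cos(a),np.sin(a)]);ey=np.array([-ex[1],ex[0]])
o=get_obs();p=o["ee_pos"];print(p,o["tcp_rot"],o["opening"],o["wrist_force"],"tcp in rack",(p[:2]-m)@ex,(p[:2]-m)@ey)
c=camera("scene");H=cv2.cvtColor(c["color"],cv2.COLOR_BGR2HSV);h,s,v=cv2.split(H)
M=((h<8)|(h>172))&(s>120)&(v>60);M[:, :215]=0;M[:,400:]=0;M[:190]=0;M[375:]=0
b=blob(c,M,.052)[0];print(b,(b[0]-m)@ex,(b[0]-m)@ey)
cv2.imwrite(f"pics/s{sys.argv[1]}.png",cv2.resize(c["color"][180:380,200:460],None,fx=3,fy=3,interpolation=cv2.INTER_CUBIC))
E
python3 look.py 2
```

```text
[0.44960548 0.00550565 0.01626721] [-8.99992196e+01  9.17676135e-03  5.92385138e+00] 0.03605733952227958 [-2.58513863 -0.20348713  3.06807041] tcp in rack -0.135321117759868 0.041736741654859355
(array([0.4857, 0.0083]), [322, 249, 23, 20, 321]) -0.0991305564813132 0.04080603842209107
```

View pics/s2.png

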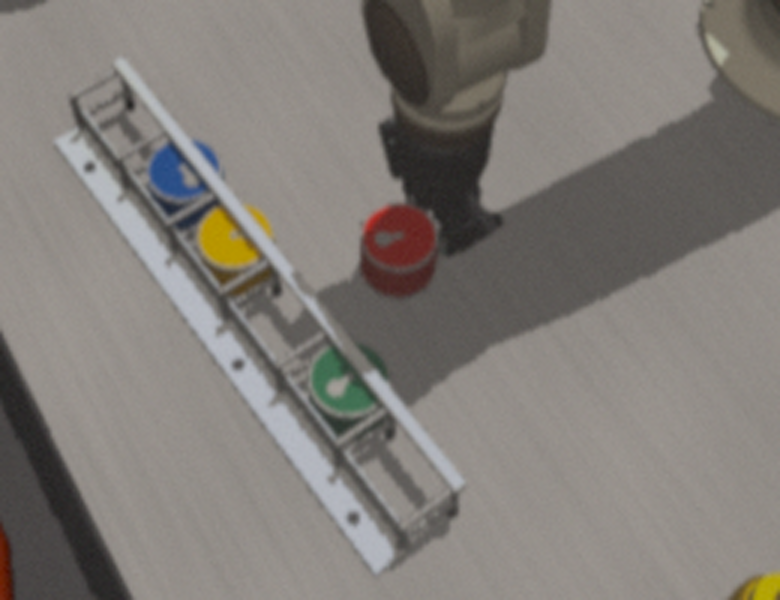

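The tin is nested in the fingers at y ≈ 41 mm and upright, and the other tins are untouched. I keep pushing.

move_arm([
  [[0.008, 0, 0, 0], [0.018, 0, -0.001, 0], [0.028, 0, -0.001, 0], [0.038, 0, -0.001, 0], [0.048, 0, -0.001, 0]],
])

```text
time: 7.35
ee_pos: [0.4977, 0.0096, 0.0162]
tcp_rot: [-90.0, 0.0, 5.9]
wrist_force: [-1.0, -0.2, 1.0]
opening: 0.0359
```

```bash
python3 look.py 3
```

```text
[0.49774906 0.0096072  0.0161654 ] [-9.00008275e+01  6.62852472e-03  5.92702636e+00] 0.03593051241315526 [-1.04368969 -0.24961593  0.98055387] tcp in rack -0.08701095202133306 0.04086776139272855
(array([0.5341, 0.0126]), [306, 258, 23, 21, 342]) -0.050544932224656815 0.04010810175519217
```

Centred at y = 40 mm. I push in the last 60 mm slowly.

move_arm([
  [[0.008, 0, 0, 0], [0.016, 0, 0, 0], [0.024, 0, 0, 0], [0.032, 0, 0, 0], [0.04, 0, 0, 0]],
])

```text
time: 7.9
ee_pos: [0.5373, 0.0137, 0.0163]
tcp_rot: [-90.0, -0.0, 5.9]
wrist_force: [-1.7, 0.3, 0.4]
opening: 0.0356
```

move_arm([
  [[0.004, 0, 0, 0], [0.008, 0, 0, 0], [0.011, 0, 0, 0], [0.014, 0, 0, 0], [0.016, 0, 0, 0]],
])

```text
time: 8.4
ee_pos: [0.5527, 0.0153, 0.0163]
tcp_rot: [-90.0, -0.0, 5.9]
wrist_force: [-1.2, -0.5, -0.5]
opening: 0.036
```

```bash
python3 look.py 4
```

```text
[0.55273764 0.01532922 0.0162738 ] [-8.99991389e+01 -2.41651788e-03  5.92685715e+00] 0.03602233706069104 [-1.18636787 -0.5231758  -0.45382027] tcp in rack -0.0317254771293574 0.0409070541964221
(array([0.6019, 0.0195]), [287, 272, 19, 19, 176]) 0.017605187279719568 0.04000221719912534
```

View pics/s4.png

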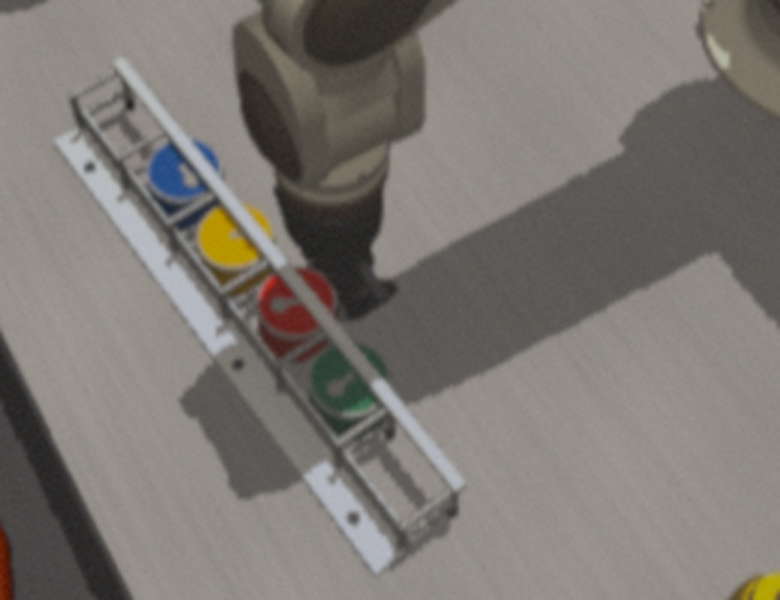

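The red tin is in the third gap, about 7 mm short of home judging by the finger position (the lid is partly hidden by the rail). I push on until the force rises.

move_arm([
  [[0.002, 0, 0, 0], [0.004, 0, 0, 0], [0.005, 0, 0, 0], [0.006, 0, 0, 0], [0.006, 0, 0, 0]],
])

```text
time: 8.95
ee_pos: [0.5587, 0.0159, 0.0163]
tcp_rot: [-90.0, -0.0, 5.9]
wrist_force: [-0.5, -0.1, -0.1]
opening: 0.0362
```

move_arm([
  [[0.001, 0, 0, 0], [0.001, 0, 0, 0], [0.002, 0, 0, 0], [0.002, 0, 0, 0]],
])

```text
time: 9.35
ee_pos: [0.5592, 0.016, 0.0161]
tcp_rot: [-90.0, 0.2, 5.9]
wrist_force: [-9.3, -0.5, 4.9]
opening: 0.0362
```

The force jumped to 9 N with the tin at x ≈ 11 mm, so it is against the back strip. I back off and lift clear.

move_arm([
  [[-0.01, 0, 0, 0], [-0.03, 0, 0, 0], [-0.06, 0, 0, 0], [-0.1, 0, 0, 0], [-0.11, -0.03, 0, 0]],
])

```text
time: 9.85
ee_pos: [0.4439, 0.0045, 0.0413]
tcp_rot: [-89.9, 0.6, 5.9]
wrist_force: [1.7, 0.3, 0.7]
opening: 0.0359
```

move_arm([
  [[-0.03, -0.04, 0, 0], [-0.06, -0.08, 0, 0], [-0.09, -0.12, 0, 0], [-0.1, -0.15, 0, 0], [-0.1, -0.15, 0, 0]],
])

```text
time: 10.35
ee_pos: [0.3522, -0.0057, 0.2008]
tcp_rot: [-90.1, -0.5, 5.9]
wrist_force: [0.9, -0.6, 1.0]
opening: 0.036
```

```bash
python3 look.py 5
python3 - <<'E'
from h import *
from workcell import *
m=np.array([.5885,-.0221]);a=np.radians(5.9);ex=np.array([np.cos(a),np.sin(a)]);ey=np.array([-ex[1],ex[0]])
# same masks before/after; rail hides equal parts of every racked lid
for n in("top","scene"):
  for w,c in(("before",np.load(n+"0.npz")),("after",camera(n))):
    h,s,v=cv2.split(cv2.cvtColor(c["color"],cv2.COLOR_BGR2HSV));S=(s>90)&(v>50)
    r=np.zeros(h.shape,bool)
    if n=="top": r[170:235,215:440]=1
    else: r[190:375,210:375]=1
    for k,M in dict(red=(h<8)|(h>172),green=(h>50)&(h<95),yellow=(h>18)&(h<35),blue=(h>100)&(h<125)).items():
        for b in blob(c,M&S&r,.052): print(n,w,k,b,np.round([(b[0]-m)@ex,(b[0]-m)@ey],4))
E
```

```text
[ 0.35216291 -0.00568686  0.20077213] [-90.05718518  -0.49655481   5.9135972 ] 0.036005447814627986 [ 0.87739972 -0.55395322  1.02083082] tcp in rack -0.23339802192898834 0.04061988948356366
(array([0.605 , 0.0199]), [284, 272, 21, 21, 234]) 0.0207298830274977 0.04008144146193175
top before green (array([0.5998, 0.0995]), [268, 201, 21, 11, 118]) [0.0237 0.1198]
top before yellow (array([ 0.6169, -0.0589]), [329, 194, 23, 13, 219]) [ 0.0245 -0.0395]
top before blue (array([ 0.6259, -0.1399]), [360, 191, 23, 13, 178]) [ 0.0251 -0.121 ]
top after red (array([0.6088, 0.0216]), [298, 196, 23, 14, 199]) [0.0247 0.0414]
top after green (array([0.5995, 0.1009]), [268, 201, 21, 11, 112]) [0.0236 0.1212]
top after yellow (array([ 0.6168, -0.0589]), [329, 194, 23, 13, 220]) [ 0.0244 -0.0395]
top after blue (array([ 0.6259, -0.1399]), [360, 191, 23, 13, 178]) [ 0.0251 -0.121 ]
scene before red (array([0.4433, 0.0095]), [336, 241, 24, 21, 364]) [-0.1412  0.0464]
scene before green (array([0.5969, 0.0975]), [305, 297, 18, 19, 127]) [0.0206 0.1181]
scene before yellow (array([ 0.6139, -0.0609]), [266, 249, 21, 21, 273]) [ 0.0213 -0.0412]
scene before blue (array([ 0.6235, -0.1428]), [250, 228, 19, 18, 173]) [ 0.0224 -0.1237]
scene after red (array([0.6052, 0.0194]), [284, 272, 22, 21, 270]) [0.0209 0.0396]
scene after green (array([0.5967, 0.0977]), [305, 297, 18, 19, 133]) [0.0205 0.1183]
scene after yellow (array([ 0.6138, -0.0609]), [266, 249, 21, 21, 272]) [ 0.0212 -0.0412]
scene after blue (array([ 0.6234, -0.1428]), [250, 228, 19, 18, 170]) [ 0.0223 -0.1236]
```

View pics/s5.png

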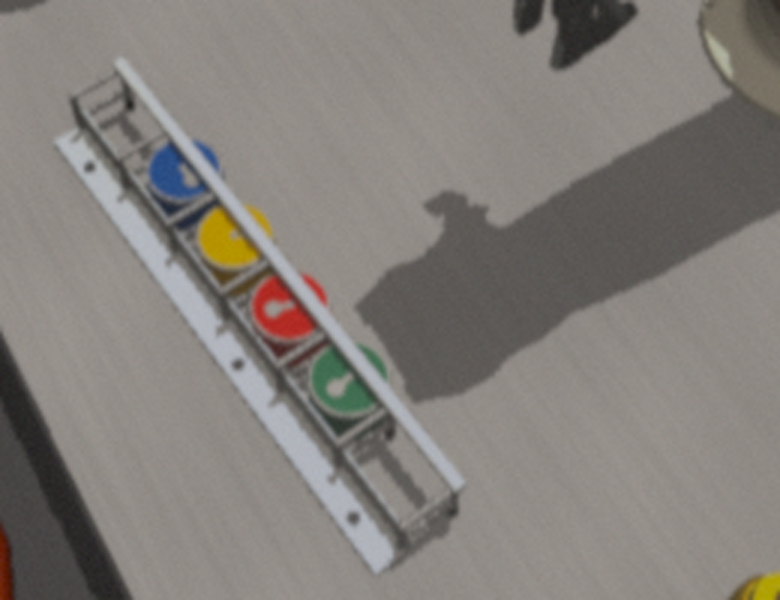

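The red tin is in line with the home tins (0.0209–0.0247 against 0.0205–0.0251 with the same mask), and the others have not moved. I hand it in.

```bash
python3 -c "from workcell import *;print(job_done())"
```

```text
the job is handed in; nothing more can be done
None
```

The red tin is in the third gap from the left, pushed home against the back strip, and the job is handed in at about 10.5 s (no verdict is reported).

- **Counting:** I pressed the shut fingertips on the rail over gap 1 (about 12 N). I then slid them along to gap 2 (about 8 N) and gap 3 (about 9 N) without losing contact.
- **Push:** I pushed the tin along the table with the fingers parted 36 mm, and stopped when the force rose to 9 N at the strip.
- **Red tin:** In both camera views it sits at rack y ≈ 0.040–0.041 m. Its depth matches the tins that were already home to within about 1 mm.
- **Other tins:** Green, yellow and blue show shifts of at most about 1.5 mm, which is within measuring noise.
- **Robot:** It is clear of everything, with the tool at z = 0.20 m.
- **Not measured:** I did not re-measure the bottles, bowl and spatula after the push, but the arm stayed well away from them throughout.
- **Disagreement:** The red lid's raw mask centre reads about 9–13 mm deeper than the expected 12 mm. The rail hides part of the lid, and the other home tins show the same offset, so I compared red with them instead.

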